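Clip the repair tools back into the tool board

ROBOT

A 6-joint arm with a two-finger parallel gripper is mounted at the origin on the work surface. World frame = base frame: x ahead of the robot, y to its left, z up, the work surface at z = 0. Lengths are in mm, angles in degrees, forces in N, time in s.
With the tool pointing down it reaches from about 250 to 850 mm from the base axis. Payload 12.5 kg.
Tool frame: the origin (TCP) lies on the front face of the gripper's body, between the roots of the fingers; the fingertips stand 84 mm ahead of it and the grasp point (between the pads) lies 65 mm ahead of it; y points along the fingers, z is the direction in which the jaws open and shut, and the axes are right-handed (so a half turn about y gives the same grasp; the last joint's range is limited). The gripper opens to 93 mm and grips with 3 to 60 N. Pads are 15 mm wide; open, the fingers measure 128 mm over their backs; the gripper's body (75 mm by 188 mm) begins 65 mm behind the grasp point.
Start: joints at [71.356, 20.094, 94.641, -0, 65.266, -4.847], TCP at [131.133, 534.125, 302.733] pointing down, gripper open.
Joint ranges: [-157.81, 157.81], [-45, 120.19], [0.68, 151.7], [-89.99, 269.99], [4.06, 180], [-164.3, 164.3]. Speed limits (degrees/s): [127.2, 127.2, 159.86, 180, 180, 180].

INTERFACE

Orientations are given as [roll, pitch, yaw] about the fixed x, y, z axes, in that order (R = Rz(yaw) Ry(pitch) Rx(roll)).
In Python, from workcell import ctrl gives the robot as it stands. The module is installed in compiled form; this text tells all that it offers. Calls block until the motion is done:
- ctrl.move_ptp(position, orientation): joint-space move of the TCP to a pose.
- ctrl.move_straight(position, rot=None, vel=150, threshold=None): straight line of the TCP; rot=None keeps the orientation; vel is the mean speed in mm/s. With threshold (N) it stops when the force on the tool has changed by that much, and returns True; else False.
- ctrl.move_joints(angles): joint-space move.
- ctrl.let_go() and ctrl.close_gripper(strength=None): open the fingers fully, or close them until they stop; strength is the grip in N (None keeps the last).
- ctrl.sleep(seconds).
- ctrl.inverse_kinematics(position, orientation): joint angles nearest the present ones, or None.
- ctrl.sense(): the state.
- ctrl.capture(name): name is "scene" or "top" or "wrist"; returns a dict with "color" (480x640x3 uint8, blue, green, red), "vertical_fov" (degrees; the focal length in pixels is half the picture's height over the tangent of half this angle, whatever the lens; pixels are square), "cx", "cy" (the principal point, pixels), "distortion" ([k1, k2, p1, p2, k3] as OpenCV has them; the pictures are not rectified), "R" (3x3) and "t" (3): a world point X has camera coordinates R X + t. Camera axes: x right, y down, z forward; pixel columns grow to the right and rows downward; lengths in mm; the calibration is good to about 2 mm. A picture is of the moment at which its call begins. There is no depth.
A pose or a line that the arm cannot do raises ctrl.IKError and nothing moves.
- ctrl.finish_job(): hands the job in, once; it reports no verdict.
The state is a dict: "time_s": time; "joint_pos": joint angles; "dq": joint speeds; "effort": joint torques, N m; "ee_pos": TCP position; "ee_rot": TCP orientation; "wrist_force": force on the tool from outside, world axes, zero at the start; "wrist_torque": the same for the moment, N m; "width": opening from 0.0 (shut) to 1.0 (fully open).
Only numpy, scipy, OpenCV 4.12 (cv2) and the standard library are available. Lean on these libraries where they do the work, as an engineer would, in place of code of your own. Each camera call takes 0.05 s, during which the arm holds its last target.

TASK

Tidy the repair corner of the model-railway stall: take the screwdriver and the brush off the table and snap each one by its handle into the empty pair of spring clips that fits it on the tool board (thick handle in the wide pair, slim handle in the narrow pair), pressed fully home in both clips and pointing the same way as the tools already there. Leave the clipped tools, the model house and the goods wagon where they are.

Things in the scene. Friction and masses are not known exactly. Their poses are not given: they have to be found in the camera images.
- driver_mid (a point): Screwdriver with thick wooden handle, 193 mm long, 80-150 g, loose on the table. Point: middle of the round handle on the tool's axis, 13 mm above the table; x points to the blade, z up. Round grip 24 mm diameter, x -46 to +46 mm; hexagonal ends 26 mm across flats at -56..-46 and +46..+54 mm (they stop it rolling); 8 mm shank on to the tip.
- driver_tip (a point): Tip of the screwdriver's blade, 134 mm along x from driver_mid, same axes.
- brush_mid (a point): Flat brush with slim wooden handle, 175 mm long, 42-85 g, loose on the table. Point: middle of the round handle on its axis, 9 mm above the table; x points to the bristles, z up. Round grip 16 mm diameter, x -46 to +46 mm; hexagonal butt 18 mm across flats at -56..-46; steel ferrule 34 mm wide, 18 mm thick at +46..+76; stiff bristles on to +116 mm.
- brush_tip (a point): End of the brush's bristles, 116 mm along x from brush_mid, same axes.
- big_free_seat (a point): The empty wide pair of spring clips: the point midway between its two clips where the middle of a 24 mm handle is when home, 46 mm above the table. x is the way clipped tools point, y along the row, z up. Throat 17 mm wide, 9 mm above this point; lips up to 17 mm above and 16 mm out. A handle meets the lips about 17 mm above this point, then needs a 7-12 N push; past the throat the springs draw it down to a hard stop.
- slim_free_seat (a point): The empty narrow pair of spring clips, for a 16 mm handle: same axes, height (46 mm above the table) and clip spacing as the wide pair. Throat 11.5 mm wide, 6 mm above this point; lips up to 14 mm above and 13 mm out. A handle meets the lips about 13 mm above this point, then needs a 5-9 N push; past the throat the springs draw it down to a hard stop.
- nutdriver_mid (a point): Bystander: socket driver with a 24 mm handle like the screwdriver's, 191 mm long, already clipped in the other wide pair. Middle of its handle; x to its tip.
- file_mid (a point): Bystander: flat file with a 16 mm handle, 185 mm long, already clipped in the other narrow pair. Middle of its handle; x to its tip.
- big_used_seat (a point): Seat point of the wide pair that holds the socket driver, axes as for big_free_seat.
- slim_used_seat (a point): Seat point of the narrow pair that holds the file, axes as for big_free_seat.
- board: Plywood tool board, fixed, 220 (x) by 310 (y) by 15 mm, origin under its middle; low steel carrying bow on its +x edge. Four clip pairs in a row at y = -105, -35, 35, 105 mm, in any order. Each pair: two clips at x = -30 and +30 mm, 10 mm long along x, open at the top, their lips guide a handle up to 4 mm off. Between them is free for fingers down to a 3 mm strip on the board.
- house_mid (a point): Bystander: loose half-timbered model house on a 70 x 83 mm base, about 105 mm high; point 50 mm above the table.
- wagon_mid (a point): Bystander: loose model goods wagon, 170 mm long (its y), 58 mm wide, 83 mm high; point 45 mm above the table.
Not all that is in view belongs to the job. Leave any purple or turquoise look-alike of the part that bears nutdriver_mid alone.

How it is judged:
By the outcome, as a careful person would: the job done as asked, in the order asked, and still so for the second after the job is handed in, with the robot touching nothing.
It also fails if it takes over 51 s, if anything falls off the work surface, if the arm or the gripper's body presses on something with over 40 N, if the wrist force passes 120 N, or if a joint passes its speed limit or range.

## Working session

There is one attempt and no reset: what is moved stays moved. The work goes in short steps, each a Python script; the robot and the scene stay as the last script left them, time stands still between calls to the robot, and variables do not carry over. Pictures are saved under pics/ and viewed, and the job is handed in when it is done.

```bash
mkdir -p pics; cat > h.py <<'E'
import numpy as np, cv2, pickle
from workcell import ctrl
def K(c):
    f=240/np.tan(np.radians(c["vertical_fov"])/2)
    return np.array([[f,0,c["cx"]],[0,f,c["cy"]],[0,0,1.]])
def ray(c,px,z):
    p=cv2.undistortPoints(np.array(px,float).reshape(-1,1,2),K(c),np.array(c["distortion"],float)).reshape(-1,2)
    d=np.c_[p,np.ones(len(p))]@np.array(c["R"]); o=-np.array(c["R"]).T@np.array(c["t"])
    s=(z-o[2])/d[:,2]
    return o+d*s[:,None]
def proj(c,X):
    r,_=cv2.Rodrigues(np.array(c["R"],float))
    return cv2.projectPoints(np.array(X,float).reshape(-1,3),r,np.array(c["t"],float),K(c),np.array(c["distortion"],float))[0].reshape(-1,2)
def cap(n,name):
    c=ctrl.capture(n); cv2.imwrite(f"pics/{name}.png",c["color"]); pickle.dump(c,open(f"pics/{name}.pkl","wb")); return c
def load(name): return pickle.load(open(f"pics/{name}.pkl","rb"))
E
python3 - <<'E'
from h import *
for n in("scene","top","wrist"):
    c=cap(n,n+"0"); print(n,c["vertical_fov"],c["cx"],c["cy"],c["distortion"],-np.array(c["R"]).T@np.array(c["t"]))
s=ctrl.sense();print(s)
E
```

```text
scene 52.15528318673245 320.0531487574656 237.1145724211765 [0.00651462 0.         0.         0.         0.        ] [1027.63079255 -429.21484381  839.63540585]
top 47.77569625044323 319.1914562035453 242.27411057833123 [-0.00188726  0.          0.          0.          0.        ] [ 432.66941023   30.25759197 1306.84075228]
wrist 58.673668956362285 321.3669051795595 243.07788248416043 [-0.05073434  0.          0.          0.          0.        ] [ 58.15053825 552.92234104 383.81546237]
{'time_s': 0.15, 'joint_pos': array([ 7.13549463e+01,  2.01184198e+01,  9.46663752e+01,  6.24003606e-04,
        6.52641268e+01, -4.84646056e+00]), 'dq': array([ 0.18411283, -0.10930755, -0.08034767, -0.06219423, -0.06677362,
       -0.06151542]), 'effort': array([ 7.51446132e-04, -4.97466123e+01, -2.85344177e+01,  6.98646018e-02,
        2.46281672e-02, -5.82435587e-05]), 'ee_pos': array([131.09163811, 533.9728507 , 302.32811808]), 'ee_rot': array([-9.00486990e+01,  4.69769792e-03, -1.37988565e+01]), 'wrist_force': array([0.35105196, 0.05465677, 0.06728814]), 'wrist_torque': array([ 0.02015686, -0.00664765, -0.0033818 ]), 'width': 1.0001483622755472}
```

View pics/top0.png

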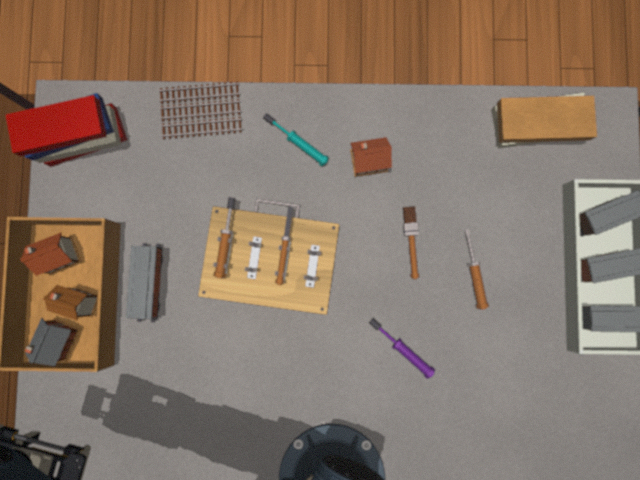

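View pics/scene0.png

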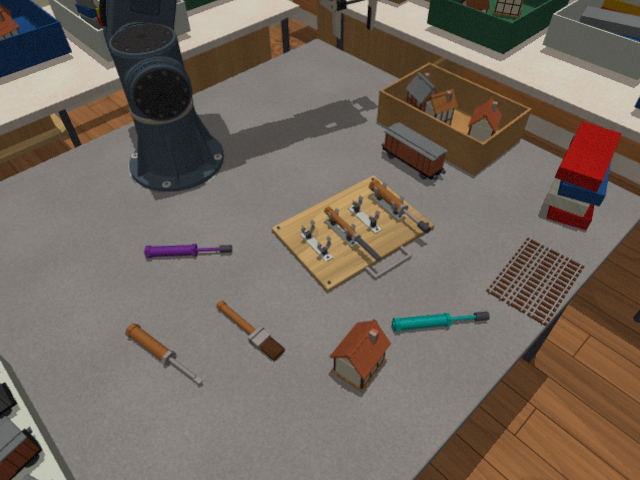

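View pics/wrist0.png

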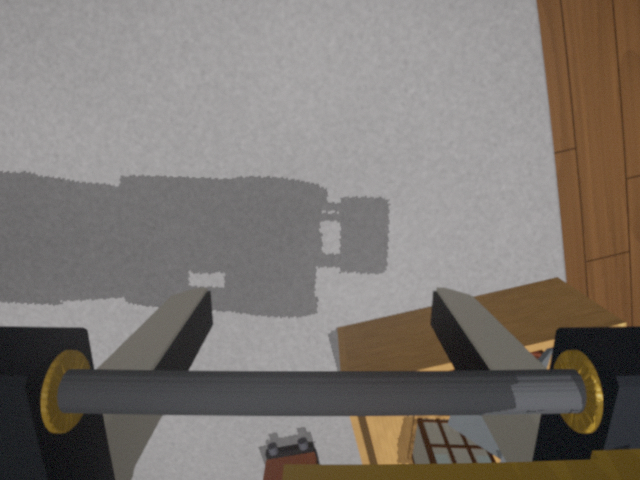

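```bash
python3 - <<'E'
from h import *
c=load("top0")["color"]
a=cv2.resize(c[190:320,190:350],None,fx=4.9,fy=4.6,interpolation=cv2.INTER_CUBIC)
cv2.imwrite("pics/cropA.png",a)
a=cv2.resize(c[195:325,385:505],None,fx=4.6,fy=4.6,interpolation=cv2.INTER_CUBIC)
cv2.imwrite("pics/cropB.png",a)
c=load("scene0")["color"]
a=cv2.resize(c[170:295,265:440],None,fx=4.5,fy=4.5,interpolation=cv2.INTER_CUBIC)
cv2.imwrite("pics/cropC.png",a)
E
```

```text
(no output)
```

View pics/cropA.png

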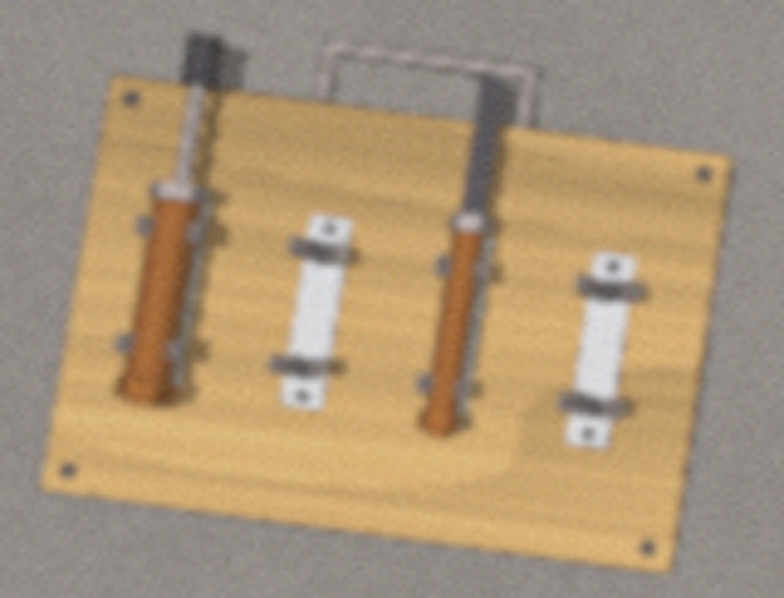

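View pics/cropB.png

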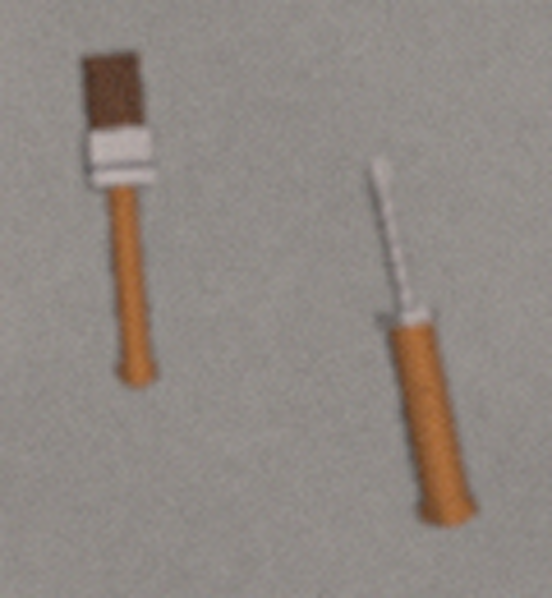

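View pics/cropC.png

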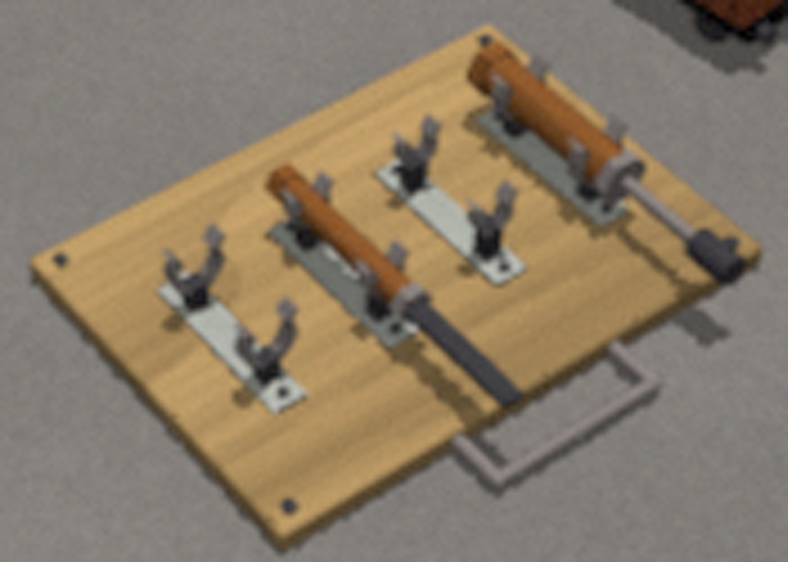

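```bash
python3 - <<'E'
from h import *
t=load("top0"); w=load("wrist0")
R=np.array(w["R"]);print("wrist fwd",R[2],"right",R[0]); print("ctr ground",ray(w,[[320,240],[320,100],[0,240],[640,240],[320,0]],0).round(0))
from scipy.spatial.transform import Rotation as Ro
def P(n,px,z): print(n,ray(t,px,z)[:,:2].round(1).tolist())
f=lambda x,y:(190+x/4.9,190+y/4.6)
P("screws",[f(130,98),f(704,173),f(648,547),f(68,470)],15)
P("clipfreeL",[f(321,250),f(306,367)],50);P("clipfreeR",[f(611,288),f(597,405)],50)
P("nut",[f(173,200),f(148,390)],46);P("file",[f(468,230),f(440,420)],46)
g=lambda x,y:(385+x/4.6,195+y/4.6)
P("brush tip,ferr,butt",[g(112,55),g(122,185),g(138,378)],9)
P("driver tip, hexfront,butt",[g(378,160),g(409,318),g(447,515)],13)
E
```

```text
wrist fwd [ 0.26051358 -0.06516035 -0.96326881] right [ 0.23870955  0.97109035 -0.00113105]
ctr ground [[159. 526.   0.]
 [ 38. 556.   0.]
 [ 85. 228.   0.]
 [232. 824.   0.]
 [-39. 575.  -0.]]
screws [[619.7, 284.2], [584.0, 1.8], [389.9, 26.6], [425.5, 308.3]]
clipfreeL [[538.2, 184.1], [478.9, 189.8]]
clipfreeR [[520.8, 46.0], [461.7, 51.7]]
nut [[563.1, 255.9], [466.4, 265.0]]
file [[549.7, 114.7], [453.2, 126.1]]
brush tip,ferr,butt [[637.4, -180.7], [568.7, -185.9], [468.1, -194.0]]
driver tip, hexfront,butt [[583.2, -318.7], [500.9, -333.9], [399.6, -352.3]]
```

```bash
python3 - <<'E'
from h import *
ctrl.move_ptp([540,115,230],[-90,0,-7.2]); w=cap("wrist","wb")
print(ctrl.sense()["joint_pos"].round(1),ctrl.sense()["time_s"])
E
```

```text
[  7.3  25.2  98.3   0.   56.4 -75.6] 2.3167
```

View pics/wb.png

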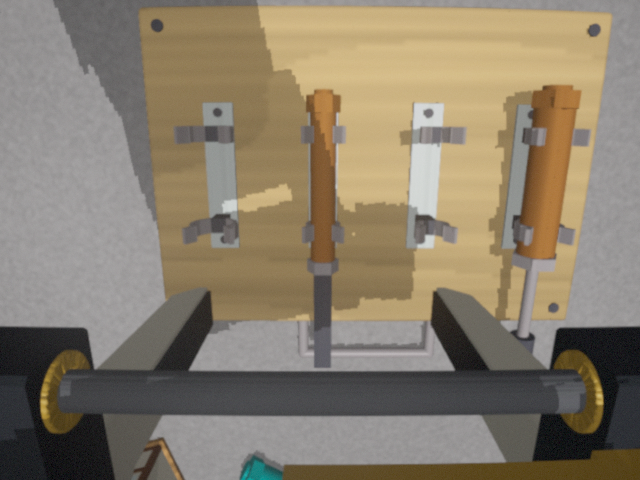

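```bash
python3 - <<'E'
from h import *
c=load("wb")["color"]
a=cv2.resize(c[90:260,165:245],None,fx=4.5,fy=3.5,interpolation=cv2.INTER_CUBIC)
b=cv2.resize(c[90:260,395:475],None,fx=4.5,fy=3.5,interpolation=cv2.INTER_CUBIC)
cv2.imwrite("pics/cropD.png",np.hstack([a,b]))
E
```

```text
(no output)
```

View pics/cropD.png

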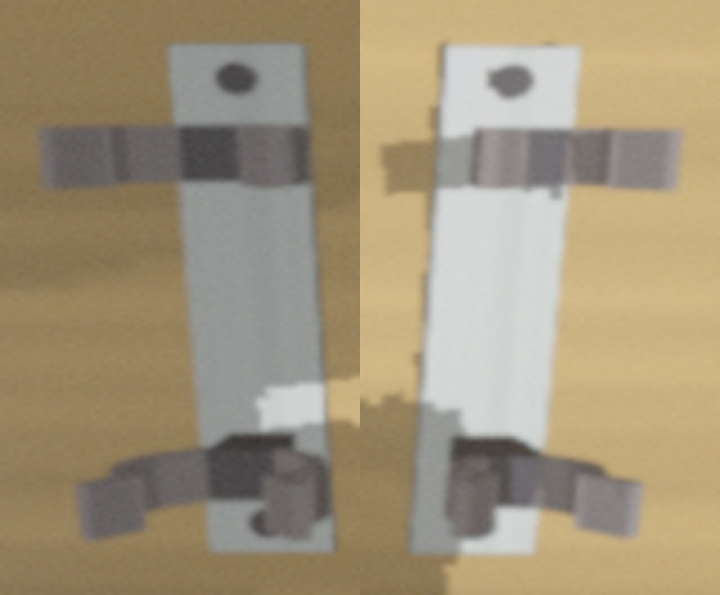

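```bash
python3 - <<'E'
from h import *
c=load("wb")
L=lambda x,y:(165+x/4.5,90+y/3.5); Rr=lambda x,y:(395+(x-360)/4.5,90+y/3.5)
s=ray(c,[(157,26),(594,30),(553,308)],15); print("board screws",s.round(1).tolist())
v=s[1]-s[0]; print("yaw from rear",np.degrees(np.arctan2(v[0]*-1*-1,v[1])), np.linalg.norm(v)); v2=s[2]-s[1]; print("yaw side",np.degrees(np.arctan2(v2[1],v2[0])),np.linalg.norm(v2)); m=(s[0]+s[2])/2; print("ctr",m)
for n,f,cs,h in(("L",L,[(168,45),(303,45),(333,552),(210,552)],0),("R",Rr,[(443,45),(580,45),(534,552),(411,552)],0)):
    q=ray(c,[f(*p) for p in cs],18); print(n,"strip ctr",q.mean(0).round(1), "w",np.linalg.norm(q[1]-q[0]).round(1),"yaw",np.degrees(np.arctan2(*( (q[2]+q[3]-q[0]-q[1])[[1,0]]))).round(1))
for z in(60,63):
  a=ray(c,[L(40,155),L(305,155)],z);b=ray(c,[Rr(475,158),Rr(680,158)],z)
  print(z,np.linalg.norm(a[1]-a[0]),a.mean(0),np.linalg.norm(b[1]-b[0]),b.mean(0))
yaw=np.radians(-7.2)
# predicted seats from ctr
Y=np.array([-np.sin(yaw),np.cos(yaw)])
for k in(-105,-35,35,105): print(k,(m[:2]+k*Y).round(1), proj(c,[*(m[:2]+k*Y),18]).round(0))
# handle checks
print("nut", ray(c,[(556,97),(540,250)],46).round(1).tolist(),"file",ray(c,[(322,100),(322,258)],46).round(1).tolist())
E
```

```text
board screws [[390.3, 28.9, 15.0], [426.2, 310.7, 15.0], [620.9, 285.5, 15.0]]
yaw from rear 7.26341274627273 284.0229299009261
yaw side -7.358384491137964 196.2694387055918
ctr [505.58833483 157.21510047  15.        ]
L strip ctr [492.1  53.4  18. ] w 19.9 yaw -7.4
R strip ctr [509.6 191.9  18. ] w 20.2 yaw -7.1
60 34.12846723011042 [462.05859878  58.06554353  60.        ] 26.435239241164336 [479.7594945  195.08175001  60.        ]
63 33.72160317951281 [462.09762292  58.87643057  63.        ] 26.120090352594058 [479.58749661 194.2591922   63.        ]
-105 [492.4  53. ] [[221. 179.]]
-35 [501.2 122.5] [[323. 179.]]
35 [510.  191.9] [[424. 179.]]
105 [518.7 261.4] [[524. 180.]]
nut [[465.9, 268.4, 46.0], [561.5, 259.0, 46.0]] file [[451.4, 128.2, 46.0], [548.9, 116.0, 46.0]]
```

```bash
python3 - <<'E'
from h import *
ctrl.move_ptp([560,-262,250],[-90,0,7.5]); w=cap("wrist","wt")
print(ctrl.sense()["joint_pos"].round(1),ctrl.sense()["time_s"])
hsv=cv2.cvtColor(w["color"],cv2.COLOR_BGR2HSV)
m=cv2.inRange(hsv,(5,120,60),(20,255,255)); m[350:]=0
n,l,st,ce=cv2.connectedComponentsWithStats(m)
for i in range(1,n):
    if st[i,4]>300:
        ys,xs=np.where(l==i); vx,vy,x0,y0=cv2.fitLine(np.c_[xs,ys].astype(np.float32),cv2.DIST_L2,0,.01,.01).ravel(); print(st[i],ce[i],vx,vy)
E
```

```text
[ -29.3   30.3   86.9    0.    62.8 -126.8] 3.775
[ 203    0   45  131 4186] [225.36407071  63.4010989 ] 0.10842728 0.9941044
[ 407  110   36  140 2684] [423.25931446 177.24403875] 0.10559027 -0.99440974
[393 287  37  43 800] [410.43    306.51875] 0.018118657 -0.99983585
```

View pics/wt.png

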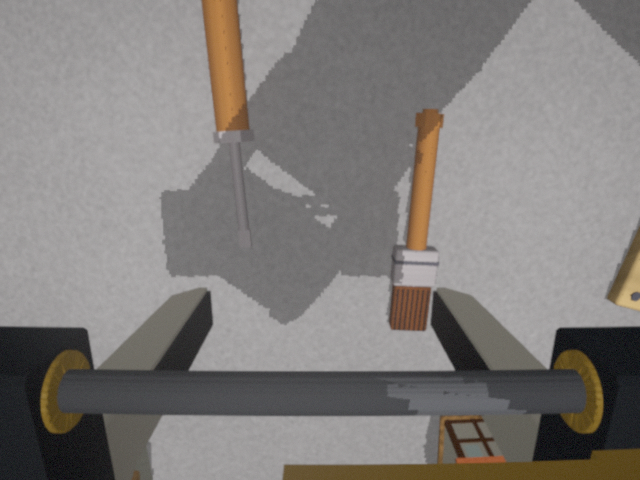

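```bash
python3 - <<'E'
from h import *
w=load("wt")
hsv=cv2.cvtColor(w["color"],cv2.COLOR_BGR2HSV)
m=cv2.inRange(hsv,(5,120,60),(20,255,255)); m[265:]=0
def axis(x0,x1,r0,r1,z):
    P=[]
    for r in range(r0,r1):
        xs=np.where(m[r,x0:x1])[0]+x0
        P.append(((xs.min()+xs.max())/2,r))
    X=ray(w,P,z); d=cv2.fitLine(X[:,:2].astype(np.float32),cv2.DIST_L2,0,.01,.01).ravel()
    if d[0]<0:d[:2]*=-1
    return d
for n,a,st,tip,L,z in(("driver",(195,260,2,128,13),(233,131),(245,247),134,13),("brush",(405,445,130,244,9),(415,248),(410,330),116,9)):
    d=axis(*a); yaw=np.degrees(np.arctan2(d[1],d[0]))
    S,T=ray(w,[st,tip],z)[:,:2]; u=d[:2];p=d[2:]
    print(n,"yaw",yaw,"S",S,"T",T,"len",np.dot(T-S,u),"exp",L-46,"mid from S",p+u*(np.dot(S-p,u)-46),"from T",p+u*(np.dot(T-p,u)-L),"yaw ST",np.degrees(np.arctan2(*(T-S)[::-1])))
print(ray(w,[(430,110)],9))
E
```

```text
driver yaw 10.973805 S [ 498.55267156 -332.55707292] T [ 584.7313361  -316.40920021] len 87.67674038728357 exp 88 mid from S [ 453.46155881 -341.66301735] from T [ 453.14421022 -341.72455312] yaw ST 10.612829797684514
brush yaw 4.7781434 S [ 569.2614119  -184.08980421] T [ 639.94745991 -174.56612468] len 71.23369286183517 exp 70 mid from S [ 523.38323799 -187.46645133] from T [ 524.61264339 -187.36368754] yaw ST 7.6733723123917095
[[ 465.0250594  -192.67855191    9.        ]]
```

```bash
python3 - <<'E'
from h import *
ctrl.move_ptp([454,-342.3,140],[-90,0,10.8])
r=ctrl.move_straight([454,-342.3,86.5],vel=80,threshold=15)
ctrl.close_gripper(40)
s=ctrl.sense();print(r,s["time_s"],s["width"]*93,s["ee_pos"],s["wrist_force"],s["joint_pos"].round(0))
ctrl.move_straight([454,-342.3,230],vel=150)
s=ctrl.sense();print(s["time_s"],s["width"]*93,s["wrist_force"],s["wrist_torque"])
cap("wrist","wg")
E
```

```text
False 6.4167 23.193970254997307 [ 454.01481048 -342.30689584   86.52062445] [0.0701083  0.07985531 0.56980502] [ -42.   39.   99.   -0.   41. -143.]
7.525 22.720203963597235 [-0.31417099  0.13193828 -1.39448503] [0.02174882 0.03208637 0.00014354]
```

View pics/wg.png

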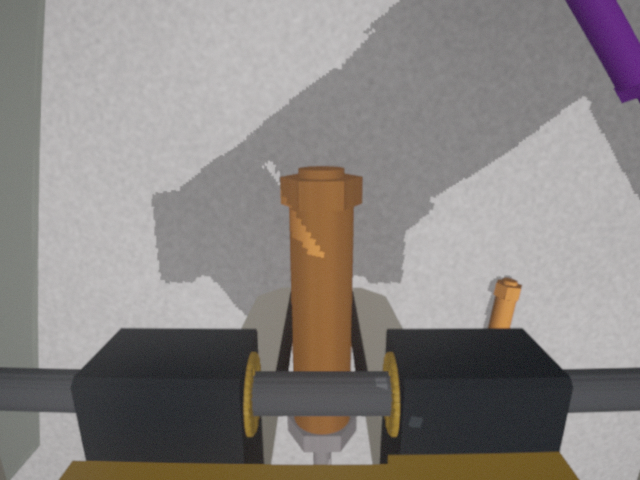

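```bash
python3 - <<'E'
from h import *
w=load("wg"); hsv=cv2.cvtColor(w["color"],cv2.COLOR_BGR2HSV)
m=cv2.inRange(hsv,(5,120,40),(20,255,255))
P=[]
for r in range(215,280,5):
    xs=np.where(m[r,270:375])[0]+270; P.append(((xs.min()+xs.max())/2,r))
X=ray(w,P,156.5); y=np.radians(10.8)
d=X[:,:2]-[454,-342.3]
print(np.c_[d@[np.cos(y),np.sin(y)],d@[-np.sin(y),np.cos(y)]].round(2))
print(ray(w,[(321,206)],168)-[454,-342.3,0])
E
```

```text
[[-42.93   1.41]
 [-41.05   1.41]
 [-39.16   1.22]
 [-37.25   1.22]
 [-35.33   1.59]
 [-33.4    1.41]
 [-31.45   1.41]
 [-29.5    1.4 ]
 [-27.53   1.4 ]
 [-25.55   1.4 ]
 [-23.55   1.59]
 [-21.54   1.59]
 [-19.52   1.59]]
[[-47.84545792  -7.69532936 168.        ]]
```

```bash
python3 - <<'E'
from h import *
R=[-90,0,-7.3]
ctrl.move_ptp([491.9,51.7,215],R)
ctrl.move_straight([491.9,51.7,140],vel=100)
cap("wrist","wp");cap("scene","sp")
s=ctrl.sense();print(s["time_s"],s["width"]*93,s["ee_pos"],s["wrist_force"],s["joint_pos"].round(0))
E
python3 - <<'E'
from h import *
import cv2
c=load("sp")["color"]
cv2.imwrite("pics/sp2.png",np.hstack([cv2.resize(c[150:330,230:430],(600,540),interpolation=cv2.INTER_CUBIC)]))
E
```

```text
10.0417 23.22538099243103 [492.22691471  51.68759044 140.61757537] [-0.36669123 -0.54798945 -1.31189336] [  1.  28. 110.   0.  42. -82.]
```

View pics/wp.png

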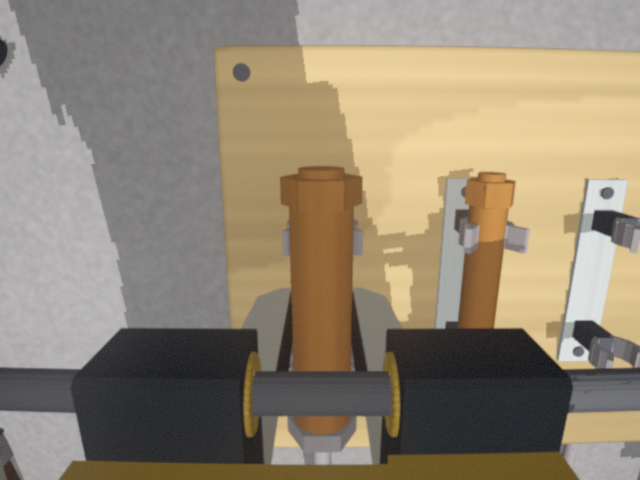

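View pics/sp2.png

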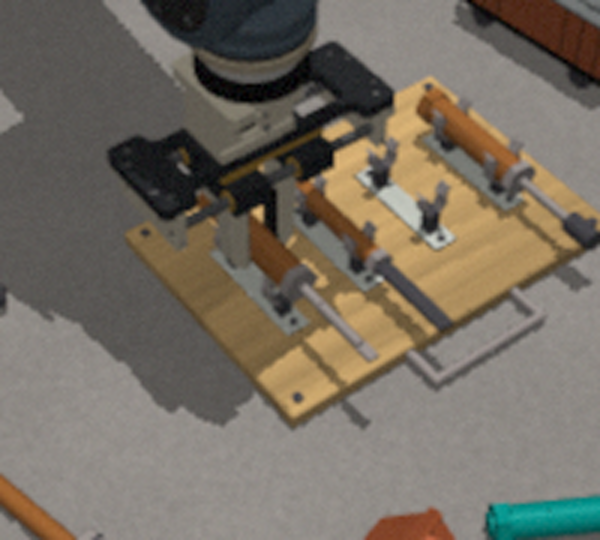

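```bash
python3 - <<'E'
from h import *
for z in (132,128,124,121,119.3,118.3):
    r=ctrl.move_straight([491.9,51.7,z],vel=40,threshold=30)
    s=ctrl.sense();print(z,r,round(s["time_s"],2),s["ee_pos"].round(2),s["wrist_force"].round(1),s["wrist_torque"].round(2))
    if r: break
E
```

```text
132 False 10.39 [492.82  51.71 132.4 ] [3.1 0.  0.4] [ 0.11 -0.66 -0.02]
128 False 10.64 [492.81  51.71 128.11] [ 5.4  0.9 -4.2] [ 0.13 -1.09  0.07]
124 False 10.89 [492.18  51.72 123.66] [ 5.7  0.7 -6.6] [ 0.13 -1.04 -0.02]
121 False 11.14 [491.36  51.91 120.32] [  2.7   3.9 -10. ] [ 0.66 -0.55  0.04]
119.3 False 11.39 [491.51  51.8  119.4 ] [-3.2  3.4  3.3] [ 0.56  0.31 -0.  ]
118.3 False 11.64 [491.56  51.81 119.19] [-6.2  2.6 17.4] [ 0.55  1.21 -0.02]
```

```bash
python3 - <<'E'
from h import *
ctrl.close_gripper(3)
for z in (122,126,130,134,138):
    r=ctrl.move_straight([491.6,51.8,z],vel=60)
    s=ctrl.sense();print(z,round(s["time_s"],2),s["ee_pos"].round(2),s["wrist_force"].round(1),s["wrist_torque"].round(2),s["width"]*93)
ctrl.move_straight([491.6,51.8,160],vel=100)
cap("scene","s3");cap("wrist","w3");c=load("s3")["color"]
cv2.imwrite("pics/s3c.png",cv2.resize(c[150:330,230:430],(600,540),interpolation=cv2.INTER_CUBIC))
E
```

```text
122 12.11 [491.43  51.8  121.96] [ 0.3  2.2 -1.7] [ 0.37  0.01 -0.08] 23.770022516048208
126 12.36 [491.46  51.8  126.09] [-0.4  2.  -2.1] [ 0.34  0.14 -0.06] 23.714300067007812
130 12.61 [491.6   51.77 130.21] [-0.2  1.6 -1.9] [ 0.33  0.17 -0.05] 23.67846410858788
134 12.86 [491.74  51.75 134.3 ] [-0.3  1.  -1.4] [ 0.12  0.02 -0.09] 22.448729623782825
138 13.11 [491.87  51.72 138.57] [-1.5 -0.2  4.8] [0.07 0.36 0.02] 15.58295284683452
```

View pics/s3c.png

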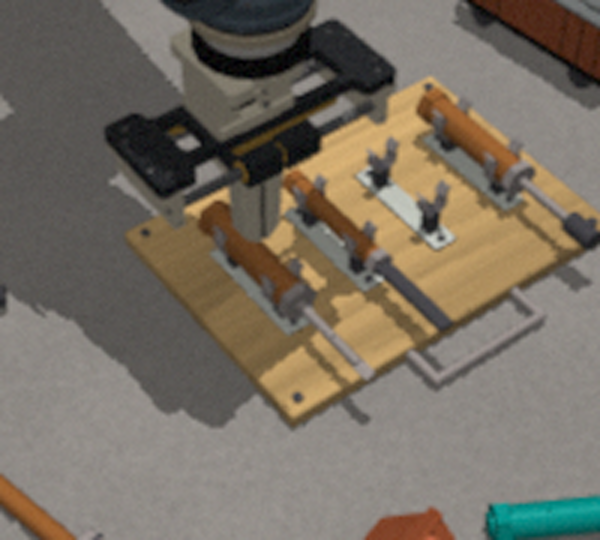

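View pics/w3.png

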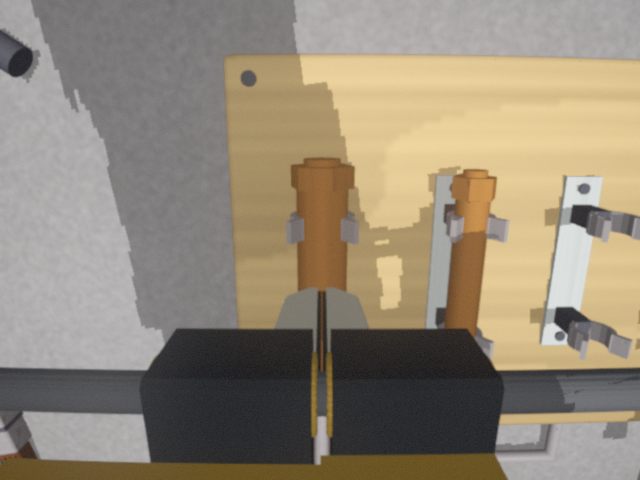

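```bash
python3 - <<'E'
from h import *
r=ctrl.move_straight([491.8,51.7,139],vel=50,threshold=18)
s=ctrl.sense();print(r,s["ee_pos"].round(2),s["wrist_force"].round(1))
ctrl.move_straight([491.8,51.7,220],vel=200)
ctrl.let_go()
ctrl.move_ptp([523.5,-188.6,140],[-90,0,4.8])
r=ctrl.move_straight([523.5,-188.6,86],vel=80,threshold=15)
ctrl.close_gripper(40)
s=ctrl.sense();print(r,s["time_s"],s["width"]*93,s["ee_pos"],s["wrist_force"])
ctrl.move_straight([523.5,-188.6,215],vel=150)
s=ctrl.sense();print(s["time_s"],s["width"]*93,s["joint_pos"].round(0))
cap("wrist","wg2")
E
```

```text
True [491.85  51.76 142.01] [-3.4  0.5 12.3]
False 19.0083 15.310219325809303 [ 523.51604952 -188.59271639   86.01864529] [0.34286009 0.09464524 0.19971114]
20.0167 14.74217192034192 [ -25.   27.   98.   -0.   55. -119.]
```

View pics/wg2.png

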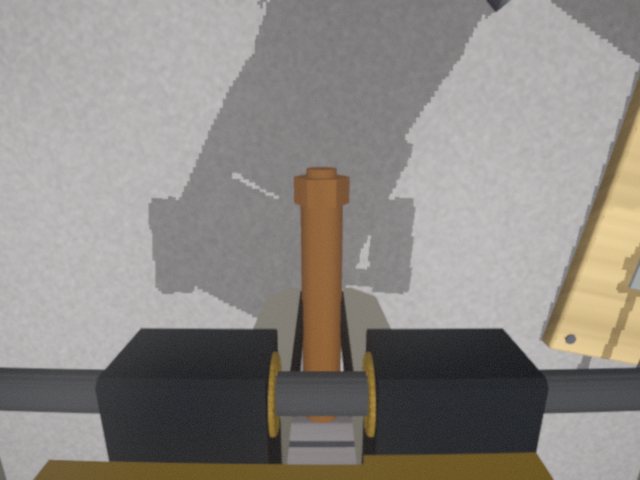

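```bash
python3 - <<'E'
from h import *
R=[-90,0,-7.3]
ctrl.move_ptp([509.4,190.3,215],R)
ctrl.move_straight([509.4,190.3,143],vel=100)
cap("wrist","wp2");cap("scene","sp3")
s=ctrl.sense();print(s["time_s"],s["width"]*93,s["ee_pos"],s["wrist_force"])
c=load("sp3")["color"]
cv2.imwrite("pics/sp3c.png",cv2.resize(c[150:330,230:430],(600,540),interpolation=cv2.INTER_CUBIC))
E
```

```text
22.45 14.79897388797987 [509.72459642 190.38129032 143.68795906] [ 0.23082587  0.49661731 -0.42974972]
```

View pics/wp2.png

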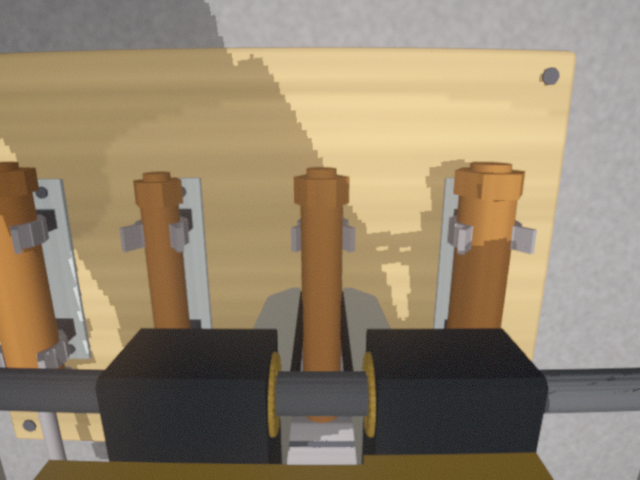

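View pics/sp3c.png

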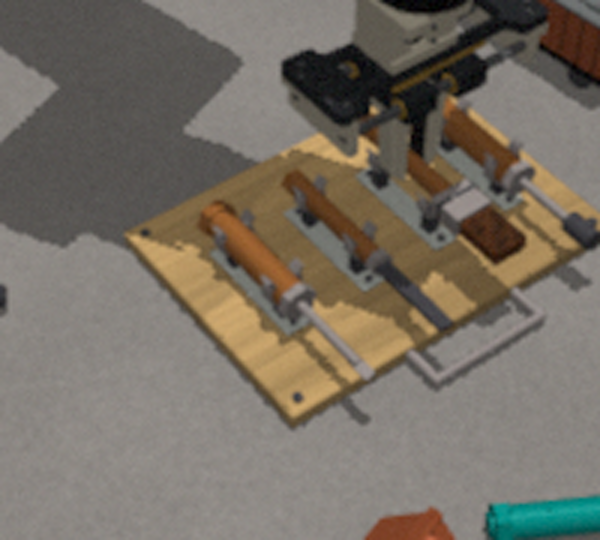

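```bash
python3 - <<'E'
from h import *
def pr(z,r): 
    s=ctrl.sense();print(z,r,round(s["time_s"],2),s["ee_pos"].round(2),s["wrist_force"].round(1),round(s["width"]*93,1))
for z in (135,131,127,124,122.8,121.8):
    r=ctrl.move_straight([509.4,190.3,z],vel=40,threshold=30); pr(z,r)
    if r: break
E
```

```text
135 False 22.8 [509.54 190.52 134.96] [ 0.7  2.  -0.2] 14.8
131 False 23.05 [509.97 190.43 131.33] [3.6 0.7 2.1] 14.9
127 False 23.3 [509.92 190.4  126.98] [ 5.5  3.5 -2.4] 15.0
124 False 23.55 [509.15 190.43 123.49] [ 2.7  3.7 -5.7] 14.7
122.8 False 23.8 [509.17 190.44 122.85] [-0.6  4.7  3.4] 15.3
121.8 False 24.05 [509.25 190.44 122.68] [-4.4  2.7 14.2] 14.6
```

```bash
python3 - <<'E'
from h import *
def pr(z,r): 
    s=ctrl.sense();print(z,r,round(s["time_s"],2),s["ee_pos"].round(2),s["wrist_force"].round(1),round(s["width"]*93,1))
ctrl.close_gripper(3)
for z in (125,128,131,135,140):
    r=ctrl.move_straight([509.2,190.4,z],vel=60);pr(z,r)
ctrl.move_straight([509.2,190.4,155],vel=100)
r=ctrl.move_straight([509.2,190.4,135],vel=50,threshold=18);pr("press",r)
ctrl.move_straight([509.2,190.4,200],vel=150)
ctrl.move_ptp([400,60,270],[-90,0,-7.3]); ctrl.move_ptp([555,150,265],[-90,0,-7.3])
cap("wrist","w5");cap("scene","s5");cap("top","t5");pr(0,0)
c=load("s5")["color"]
cv2.imwrite("pics/s5c.png",cv2.resize(c[150:330,230:430],(600,540),interpolation=cv2.INTER_CUBIC))
E
```

```text
125 False 24.52 [509.12 190.41 124.93] [ 2.1  4.5 -1.2] 16.1
128 False 24.77 [508.98 190.35 127.81] [-0.1  4.4 -2.2] 15.6
131 False 25.02 [508.96 190.37 130.99] [-0.6  3.5  0. ] 16.0
135 False 25.27 [509.42 190.37 135.54] [-0.5  2.7  2.7] 11.2
140 False 25.52 [509.33 190.19 140.36] [0.5 1.1 0.2] 0.4
press True 26.2 [509.32 190.61 137.95] [-3.6  0.3 14.2] 0.5
0 0 28.43 [554.32 149.45 265.26] [-0.8 -0.3  0.1] 0.5
```

View pics/w5.png

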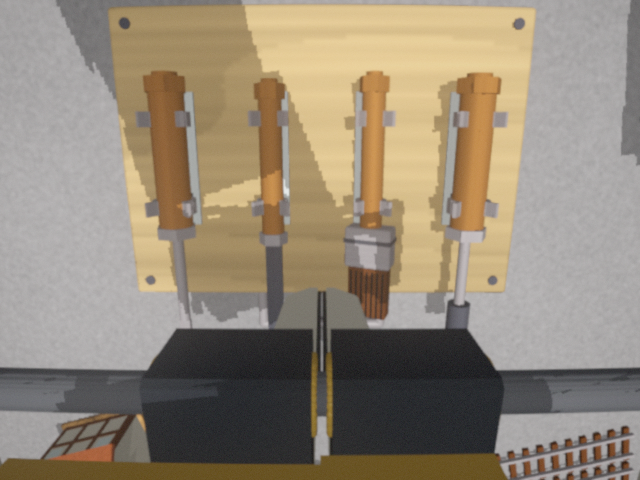

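View pics/s5c.png

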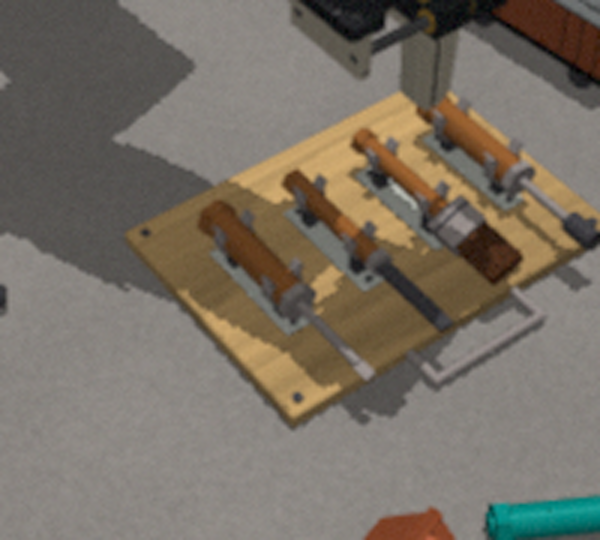

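View pics/t5.png

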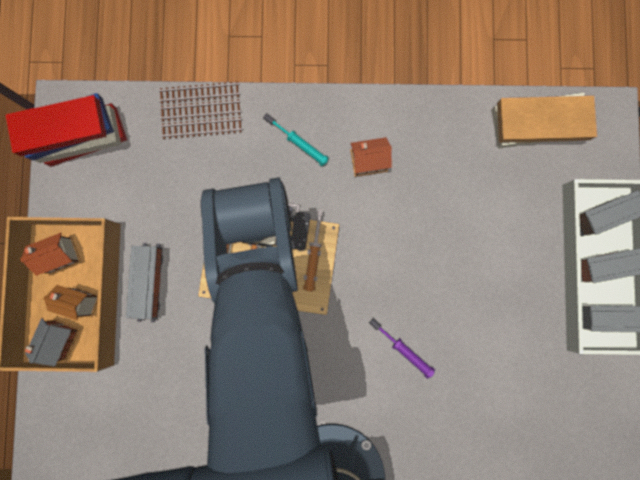

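```bash
python3 - <<'E'
from h import *
ctrl.sleep(0.3); print(ctrl.sense()["time_s"]); print(ctrl.finish_job())
E
```

```text
28.7333
the job is handed in; nothing more can be done
None
```

The screwdriver is snapped into the empty wide clips and the brush into the empty narrow ones. Both point the same way as the socket driver and the file. I placed the screwdriver first and handed the job in at 28.7 s of the 51 s limit.

**Telling things apart:** In the top picture:
- The screwdriver was at about (480, 285), with an orange handle and silver shank.
- The brush was at about (412, 250).
- The look-alikes were the purple driver at (405, 350) and the turquoise one at (300, 140). The clipped tools were at (222, 250) and (286, 255).
- I told the two empty pairs apart by lip width: about 34 mm for the wide pair and 26 mm for the narrow one.
- I skipped the written list of candidates you asked for before the first reach. I only checked close crops of the top and scene pictures and a wrist view.

**Letting go:** Opening the gripper fully would have hit the neighbouring tools. I pressed each tool home while holding it, then eased the grip to 3 N and slid the fingers up off the handle.

**Last checks:**
- Pressing each handle with closed fingers, I felt it at 58.0 mm (screwdriver) and 53.95 mm (brush). Fully home is 58 and 54 mm.
- The last pictures show both tools straight in both clips. The model house, goods wagon and look-alikes are where they were, and the arm was clear of everything.

**Disagreement:** The wrist and top cameras differed by about 1.5–2 mm sideways. I measured the wrist camera's offset on the gripped screwdriver handle (about 1.4 mm) and corrected for it. Both handles were then centred over their lips before I pressed.

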